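# Raise the carving booth's window to the mark and start the extraction

### The arm

A 6-joint arm with a two-finger parallel gripper is mounted at the origin on the work surface. World frame = base frame: x ahead of the robot, y to its left, z up, the work surface at z = 0. Lengths are in m, angles in rad, forces in N, time in s.
With the tool pointing down it reaches from about 0.375 to 0.825 m from the base axis. Payload 5.5 kg.
Tool frame: the origin (TCP) lies midway between the tips of the shut fingers; the grasp point (between the pads) lies 19 mm behind it; z points along the fingers, y is the direction in which the jaws open and shut (so a half turn about z gives the same grasp; the last joint's range is limited). The gripper opens to 85 mm and grips with 20 to 120 N. Pads are 22 mm wide; open, the fingers measure 114 mm over their backs; the gripper's body (76 mm by 85 mm) begins 54 mm behind the grasp point. The pads swing forward as they close: fully open they stand 13 mm farther back than shut.
Start: joints at [0, 0.314, -0.047, 1.21, 0, 1.571], TCP at [0.6, -0, 0.193] pointing down, gripper open.
Joint ranges: [-2.67, 2.67], [-0.69, 1.73], [-1.03, 1.25], [-2.08, 2.16], [-1.42, 1.45], [-3.14, 3.14]. Speed limits (rad/s): [2.39, 2.39, 3.01, 3.14, 3.14, 3.14].

### API

Orientations are given as a rotation vector (axis times angle).
In Python, from cell import r gives the robot as it stands. Calls block until the motion is done:
- r.goto(position, orientation): joint-space move of the TCP to a pose.
- r.move_linear(position, frame=None, rate=0.15): straight line of the TCP; frame=None keeps the orientation; rate is the mean speed in m/s.
- r.goto_joints(angles): joint-space move.
- r.move_gripper(opening): finger opening in m; the grip force is fixed at half the most; returns when the fingers have stopped.
- r.dwell(seconds).
- r.ik(position, orientation): joint angles nearest the present ones, or None.
- r.camera(name): name is "scene" or "side" or "wrist"; returns (picture, depth): 384x512x3 uint8, red, green, blue; 384x512 float32, m along the optical axis (not along the pixel's ray), 0 where there is no reading.
- r.camera_info(name): a dict with "camera_matrix" (3x3 intrinsics, pixels), "R" (3x3) and "t" (3): a world point X has camera coordinates R X + t; the wrist camera has in their place "T_tool_cam" (4x4, takes a point from camera to tool coordinates, whose origin is the TCP and whose axes are the flange's). Camera axes: x right, y down, z forward; pixel columns grow to the right and rows downward; lengths in m; the calibration is good to about 2 mm. A picture is of the moment at which its call begins: read the wrist's pose just before it. camera_info takes no time and is no camera call.
A pose or a line that the arm cannot do raises r.PlanningError and nothing moves.
- r.job_done(): hands the job in, once; it reports no verdict.
Readings, each from a call of its own:
- r.get_clock(): time.
- r.get_joint_positions(): joint angles.
- r.get_qvel(): joint speeds.
- r.get_tau(): joint torques, N m.
- r.get_position(): TCP position.
- r.get_tool_rot(): TCP orientation.
- r.get_ft_force(): force on the tool from outside, world axes, zero at the start.
- r.get_wrist_torque(): the same for the moment, N m.
- r.get_finger_gap(): finger opening in m.
Only numpy, scipy, OpenCV 4.12 (cv2) and the standard library are available. Lean on these libraries where they do the work, as an engineer would, in place of code of your own. Each camera call takes 0.05 s, during which the arm holds its last target.

### The job

Push the dust booth's clear window up from beneath its lip with your fingertips, without pinching the lip, until the white pointer on the lip is level with the red marker on the rail, and leave it standing there. Then press the green button fully in to start the extraction, and let it come back out. Leave the marker, the tin, the jar, the gouge and the wooden blank where they are.

Things in the scene. Friction and masses are not known exactly. Their poses are not given: they have to be found in the camera images.
- booth: dust booth, fixed: plywood base 370 mm wide, two green rails leaning back 45 degrees, a clear window sliding between them (300 wide, 170 long). Origin on the bench, 100 mm below where the shut window's plane meets the lip's underside; x horizontally into the booth, z up. Below the lip the front is open (no pane) down to a sill 34 mm high, 82 to 94 mm in front of the origin
- lip_under (a point): middle of the underside of the window's lip, where to push. The lip is a shelf along the window's lower edge, 280 mm wide, 18 mm thick, standing out 38 mm square to the pane. Axes: x square to the pane, into the booth (forward and 45 degrees down); y along the lip; z up the slope, the way it slides. This point is 20 mm out from the pane, 18 mm in from the lip's free edge
- pointer (a point): tip of the white pointer (6 mm thick) at the lip's right-hand end (-y), at mid thickness of the lip, 9 mm up the slope from the underside. Same axes as lip_under
- mark_point (a point): tip of the red marker (a 30 x 22 mm red flag with black screw, and a 6 mm thick tongue pointing to the lip) clamped on the right-hand rail. Same axes; when the pointer is level with the marker, both points coincide. The marker stays put unless knocked
- sash (a joint): how far the window has been slid up the slope from shut, m: 0 shut, 0.18 at the top stop; starts 0 to 0.03. It is counterweighted: it stays where it is left, neither falling nor rising, and takes about 3 to 8 N along the slope to move
- lip_pad: black rubber pad, 36 x 280 x 4 mm, that is the underside of the lip; its origin lies in the window's plane at the middle of the lip's underside, 20 mm further into the booth (+x) than lip_under
- lip_top: yellow strip, 36 x 280 x 4 mm, that is the top of the lip; same origin as lip_pad, the strip itself lying 14 to 18 mm up the slope from it
- start_top (a point): centre of the top face of the green push button, 34 mm wide, facing up on a yellow switch box (80 mm square, 45 mm tall) fixed to the bench left of the booth
- start (a joint): how far the green button is pressed, m: 0 out, 0.006 fully in (about 5 N); it springs back
- tin: steel tin, 76 mm wide, 100 mm tall, standing on the bench; origin at the centre of its underside
- jar: amber jar of wax with brass cap, 64 mm wide, 85 mm tall, standing on the bench; origin at the centre of its underside
- gouge: gouge with dark wooden handle, 200 mm long, lying on the bench in front of the booth; origin under its middle, its x axis along it
- blank: curved blank of pale wood, about 45 mm high and 200 mm long, lying on the booth's floor behind the window; origin under its middle
Mind the look-alikes: they are no part of the job. There is more than one size of the part that bears start_top; the job needs the largest.

How it is judged:
By the outcome, as a careful person would: the job done as asked, in the order asked, and still so for the second after the job is handed in, with the robot touching nothing.
It also fails if it takes over 48 s, if anything falls off the work surface, if the arm or the gripper's body presses on something with over 40 N, if the wrist force passes 120 N, or if a joint passes its speed limit or range.

## Working session

There is one attempt and no reset: what is moved stays moved. The work goes in short steps, each a Python script; the robot and the scene stay as the last script left them, time stands still between calls to the robot, and variables do not carry over. Pictures are saved under pics/ and viewed, and the job is handed in when it is done.

```bash
mkdir -p pics; ls
cat > h.py <<'E'
import numpy as np, cv2
from cell import r
def snap(n,tag):
    p,d=r.camera(n); cv2.imwrite(f'pics/{tag}.png',p[:,:,::-1]); np.save(f'pics/{tag}.npy',d); return p,d
def world(n,d,u,v):
    i=r.camera_info(n);K=np.array(i['camera_matrix']);R=np.array(i['R']);t=np.array(i['t'])
    z=d[v,u] if hasattr(d,'shape') else d
    return R.T@(z*np.linalg.inv(K)@np.array([u,v,1.])-t)
E
python3 - <<'E'
from h import *
for n in('scene','side'):
    snap(n,n+'0'); print(r.camera_info(n))
print(r.camera_info('wrist'),r.get_clock(),r.get_tool_rot())
E
```

```text
pics
{'camera_matrix': array([[489.1028693 ,   0.        , 252.21897141],
       [  0.        , 489.1028693 , 192.4780717 ],
       [  0.        ,   0.        ,   1.        ]]), 'R': array([[ 0.26416863,  0.96432865,  0.01688736],
       [ 0.72748942, -0.18773195, -0.65993625],
       [-0.63322514,  0.18661984, -0.75113178]]), 't': array([-0.16815588, -0.31085359,  1.89647843])}
{'camera_matrix': array([[453.46321094,   0.        , 262.26048141],
       [  0.        , 453.46321094, 192.73926265],
       [  0.        ,   0.        ,   1.        ]]), 'R': array([[ 0.87793548, -0.47876101, -0.00414678],
       [-0.32366079, -0.58709119, -0.74200245],
       [ 0.3528073 ,  0.65277242, -0.67038435]]), 't': array([-0.48522113,  0.24330581,  1.35860893])}
{'camera_matrix': array([[339.69470789,   0.        , 252.94396292],
       [  0.        , 339.69470789, 189.90978938],
       [  0.        ,   0.        ,   1.        ]]), 'T_tool_cam': array([[ 3.03467059e-04, -9.48988430e-01, -3.15310749e-01,
         8.10797074e-02],
       [ 9.99998982e-01,  7.27508987e-04, -1.22714136e-03,
         5.03948482e-05],
       [ 1.39393435e-03, -3.15310056e-01,  9.48987685e-01,
        -1.81120725e-01],
       [ 0.00000000e+00,  0.00000000e+00,  0.00000000e+00,
         1.00000000e+00]])} 0.1 [-2.22060826e+00 -2.22072954e+00  1.77606425e-03]
```

View pics/scene0.png

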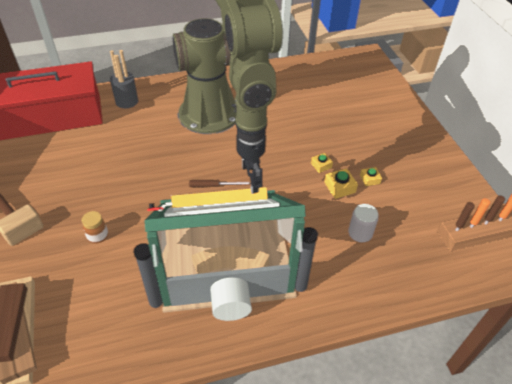

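View pics/side0.png

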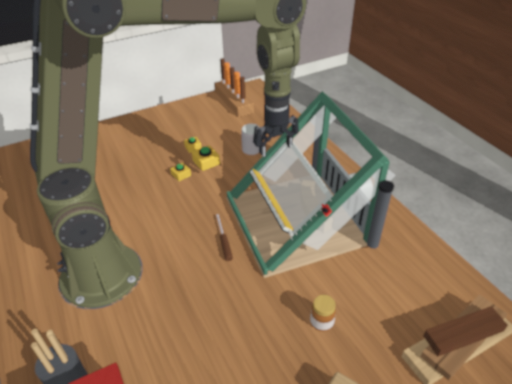

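The scene camera looks back at the robot: booth around (228,250), three yellow boxes near (340,180) with the largest in the middle. The side view shows the yellow lip from (255,175) to (288,228) and the red marker at (326,210). I'll enlarge these areas.

Run:
```python
import cv2
a=cv2.imread('pics/side0.png');b=cv2.imread('pics/scene0.png')
cv2.imwrite('pics/c1.png',cv2.resize(a[150:290,215:365],None,fx=5,fy=5,interpolation=cv2.INTER_CUBIC)[:600])
cv2.imwrite('pics/c2.png',cv2.resize(b[140:260,140:300],None,fx=5,fy=5,interpolation=cv2.INTER_CUBIC))
cv2.imwrite('pics/c3.png',cv2.resize(b[140:250,300:400],None,fx=5,fy=5,interpolation=cv2.INTER_CUBIC))
```

```text
(no output)
```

View pics/c1.png

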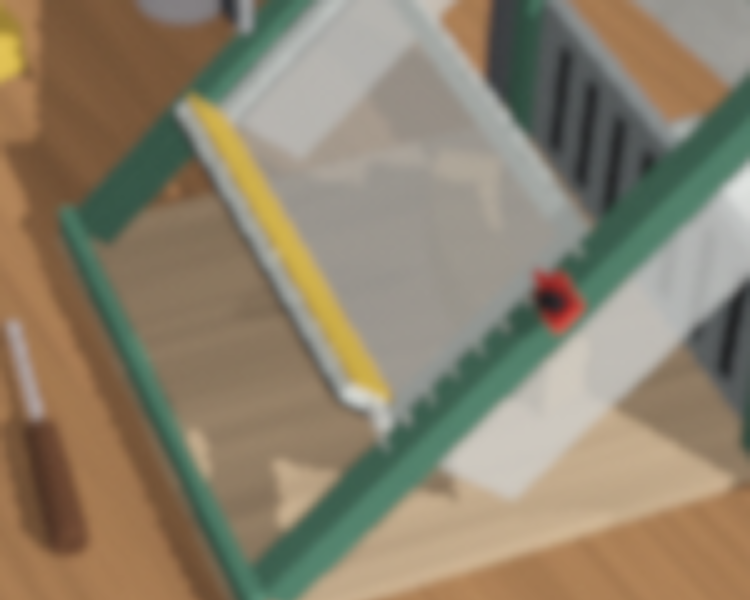

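View pics/c2.png

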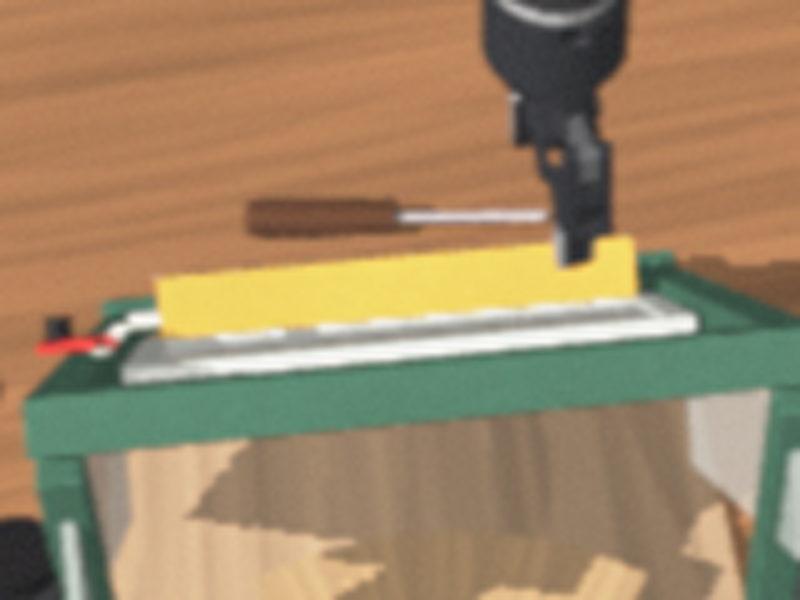

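View pics/c3.png

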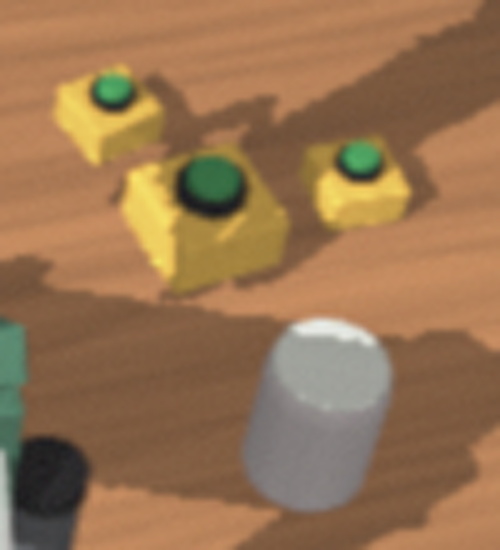

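Run:
```python
from h import *
def cloud(n,tag,box,f):
    a=cv2.imread(f'pics/{tag}.png');d=np.load(f'pics/{tag}.npy');hsv=cv2.cvtColor(a,cv2.COLOR_BGR2HSV)
    u0,v0,u1,v1=box
    P=[]
    for v in range(v0,v1):
        for u in range(u0,u1):
            if f(*map(int,hsv[v,u])) and d[v,u]>0:P.append(world(n,d,u,v))
    return np.array(P)
yel=lambda h,s,v:20<=h<=32 and s>130 and v>120
red=lambda h,s,v:(h<6 or h>172) and s>150
for n,tag,yb,rb in(('side','side0',(245,165,300,235),(315,195,340,220)),('scene','scene0',(165,180,275,215),(145,200,168,215))):
    P=cloud(n,tag,yb,yel);
    c=np.median(P,0);Q=P[np.linalg.norm(P-c,axis=1)<.17]
    c=Q.mean(0);_,s,V=np.linalg.svd(Q-c)
    nrm=V[2]*np.sign(V[2][2]);e=np.abs((Q-c)@nrm);Q=Q[e<.006];c=Q.mean(0);_,s,V=np.linalg.svd(Q-c)
    ax=V[0]*np.sign(V[0][1])
    pr=(Q-c)@ax
    print(n,len(P),len(Q),'c',c,'n',V[2],'ax',ax,'len',pr.min(),pr.max(),'yaw',np.degrees(np.arctan2(-ax[0],ax[1])), 'out',(V[1]),np.ptp((Q-c)@V[1]))
    R=cloud(n,tag,rb,red);print('red',len(R),np.median(R,0),R.min(0),R.max(0))
    g=lambda h,s,v:60<=h<=85 and s>130 and v>60
d=np.load('pics/scene0.npy')
for (u,v) in [(342,177),(340,176),(345,178)]:print('btn',world('scene',d,u,v))
P=cloud('scene','scene0',(334,169,350,184),lambda h,s,v:50<=h<=85 and s>100 and v>60);print(len(P),np.median(P,0),P.min(0),P.max(0))
d=np.load('pics/side0.npy')
print('ptr',[world('side',d,u,v) for u,v in[(291,235),(290,233),(292,236)]],'tong',[world('side',d,u,v) for u,v in[(323,205),(324,206)]])
P=cloud('side','side0',(196,143,215,162),lambda h,s,v:50<=h<=85 and s>100);print('side btn',len(P),np.median(P,0))
```

```text
side 252 252 c [ 0.53991658 -0.08834316  0.13680758] n [ 0.7023531  -0.09517911  0.70543678] ax [0.13300127 0.99111501 0.00130357] len -0.12757425269939573 0.14712419945488708 yaw -7.643065501810358 out [-0.69929306  0.09290842  0.70877165] 0.038445310407883196
red 42 [ 0.60729223 -0.27593208  0.21624833] [ 0.59756091 -0.28388117  0.2066413 ] [ 0.6152436  -0.25496782  0.22741019]
scene 1045 985 c [ 0.54333154 -0.0830069   0.13177597] n [-0.70423762  0.09668699 -0.70334984] ax [ 0.14003252  0.99013842 -0.00409848] len -0.1322955728364062 0.14563254172582255 yaw -8.049796054116165 out [-0.69601743  0.10137815  0.71083205] 0.035991276013095895
red 37 [ 0.61434456 -0.26941485  0.21707605] [ 4.24982891e-01 -2.92852291e-01  2.65112783e-04] [ 0.61901059 -0.2536928   0.22357628]
btn [0.50650952 0.33666639 0.0676865 ]
btn [0.50038134 0.33224529 0.06727927]
btn [0.50978563 0.34647687 0.06371121]
71 [0.49701454 0.34191792 0.06438789] [0.48068934 0.32726517 0.05146838] [0.50979254 0.3577041  0.0713813 ]
ptr [array([ 0.52194868, -0.2311457 ,  0.11825747]), array([ 0.51939236, -0.22921776,  0.12624747]), array([ 0.52218808, -0.2362644 ,  0.11876448])] tong [array([ 0.60977024, -0.2513155 ,  0.21464578]), array([ 0.60856837, -0.25767851,  0.21667671])]
side btn 47 [0.49014312 0.33594831 0.06411118]
```

```bash
cat >> h.py <<'E'
from scipy.spatial.transform import Rotation as Ro
PSI=np.radians(-7.9)
def ori(p,psi=PSI,roll=0):
    # p: pitch below horizontal (rad); tool x up
    f=np.array([np.cos(psi),np.sin(psi),0]);k=np.array([0,0,1.])
    z=np.cos(p)*f-np.sin(p)*k; x=np.cos(p)*k+np.sin(p)*f
    if roll: x=-x
    return Ro.from_matrix(np.c_[x,np.cross(z,x),z]).as_rotvec()
F=np.array([np.cos(PSI),np.sin(PSI),0]);U=(F+[0,0,1])/np.sqrt(2);L=np.array([-np.sin(PSI),np.cos(PSI),0]);O=(np.array([0,0,1])-F)/np.sqrt(2)
E
python3 - <<'E'
from h import *
A=np.array([.5443,-.0764,.1318])-.018*U
print('lip_under',A)
for roll in(0,1):
  for p in(-30,-15,0,10,20,30,40):
    o=ori(np.radians(p),roll=roll);s=''
    for du in(-.06,-.02,0,.05,.1,.15):
        q=r.ik(A+du*U,o); s+=' '+('None' if q is None else str(np.round(q,2)))
    print(roll,p,s)
E
```

```text
lip_under [ 0.53169287 -0.07465062  0.11907208]
0 -30  None None None None None None
0 -15  None None None None None None
0 0  None None None None None None
0 10  None None None None None None
0 20  None None None None None None
0 30  None None None None None None
0 40  None None None None None [-0.14 -0.23 -0.97 -0.05  0.    3.14]
1 -30  None None None None None None
1 -15  None None None None None None
1 0  None None None None None None
1 10  None None None None None None
1 20  None None None None None None
1 30  None None None None None None
1 40  None None None None None [-0.14 -0.23 -0.97 -0.05  0.   -0.  ]
```

```bash
cat > scan.py <<'E'
from h import *
import time
A=np.array([.5443,-.0764,.1318])-.018*U
t=time.time();r.ik(A,ori(1.));print(time.time()-t)
res=[]
for s in(-.09,0,.09):
  for p in range(0,61,10):
    for y in range(-90,91,15):
      psi=PSI+np.radians(y)
      z=np.cos(np.radians(p))*np.array([np.cos(psi),np.sin(psi),0])-np.sin(np.radians(p))*np.array([0,0,1])
      if z@U< -.12: continue
      o=ori(np.radians(p),psi)
      k=[r.ik(A+s*L+du*U-.011*U,o) is not None for du in(-.02,0,.05,.1,.14)]
      if sum(k)>2: print(s,p,y,''.join('01'[i] for i in k),round(z@U,2))
print(time.time()-t)
E
python3 scan.py
```

```text
0.0032761096954345703
-0.09 0 -90 11100 -0.0
-0.09 0 -75 11111 0.18
-0.09 0 60 11111 0.35
-0.09 0 75 11100 0.18
-0.09 10 -75 11111 0.06
-0.09 10 -60 11111 0.23
-0.09 10 45 11111 0.37
-0.09 10 60 11111 0.23
-0.09 10 75 11111 0.06
-0.09 20 -75 11111 -0.07
-0.09 20 -60 11111 0.09
-0.09 20 45 11111 0.23
-0.09 20 60 11111 0.09
-0.09 20 75 11111 -0.07
-0.09 30 -60 11111 -0.05
-0.09 30 30 00111 0.18
-0.09 30 45 11111 0.08
-0.09 30 60 11111 -0.05
-0.09 40 -45 00111 -0.07
-0.09 40 30 11111 0.01
-0.09 40 45 11111 -0.07
-0.09 50 -15 00111 -0.1
-0.09 50 0 00111 -0.09
-0.09 50 15 01111 -0.1
0 0 -75 11110 0.18
0 0 -60 11100 0.35
0 0 60 11110 0.35
0 0 75 11110 0.18
0 10 -75 11111 0.06
0 10 -60 11111 0.23
0 10 -45 11011 0.37
0 10 45 11011 0.37
0 10 60 11111 0.23
0 10 75 11111 0.06
0 20 -75 11111 -0.07
0 20 -60 11111 0.09
0 20 -45 11111 0.23
0 20 45 11111 0.23
0 20 60 11111 0.09
0 20 75 11111 -0.07
0 30 -60 11111 -0.05
0 30 -45 11111 0.08
0 30 45 11111 0.08
0 30 60 11111 -0.05
0 40 -45 11111 -0.07
0 40 45 11111 -0.07
0 50 -15 00111 -0.1
0 50 15 00111 -0.1
0.09 0 -75 11100 0.18
0.09 0 -60 11111 0.35
0.09 0 75 11111 0.18
0.09 0 90 11100 0.0
0.09 10 -75 11111 0.06
0.09 10 -60 11111 0.23
0.09 10 -45 11111 0.37
0.09 10 60 11111 0.23
0.09 10 75 11111 0.06
0.09 20 -75 11111 -0.07
0.09 20 -60 11111 0.09
0.09 20 -45 11111 0.23
0.09 20 60 11111 0.09
0.09 20 75 11111 -0.07
0.09 30 -60 11111 -0.05
0.09 30 -45 11111 0.08
0.09 30 -30 00111 0.18
0.09 30 60 11111 -0.05
0.09 40 -45 11111 -0.07
0.09 40 -30 11111 0.01
0.09 40 45 00111 -0.07
0.09 50 -15 01111 -0.1
0.09 50 0 00111 -0.09
0.09 50 15 00111 -0.1
4.747061014175415
```

```bash
cat >> h.py <<'E'
XD=(F-np.array([0,0,1]))/np.sqrt(2)
TC=np.array(r.camera_info('wrist')['T_tool_cam'])
def viewpose(target,look,down,dist):
    z=look/np.linalg.norm(look);y=down-(down@z)*z;y/=np.linalg.norm(y);Rc=np.c_[np.cross(y,z),y,z]
    Rt=Rc@TC[:3,:3].T; pt=target-dist*z-Rt@TC[:3,3]
    return pt,Ro.from_matrix(Rt).as_rotvec()
def wcam():
    p=r.get_position();R=Ro.from_rotvec(r.get_tool_rot()).as_matrix();T=np.eye(4);T[:3,:3]=R;T[:3,3]=p;return T@TC
def wpt(T,z,u,v):
    K=np.array(r.camera_info('wrist')['camera_matrix'])
    return T[:3,:3]@(z*np.linalg.inv(K)@np.array([u,v,1.]))+T[:3,3]
def pushori(p,y):
    psi=PSI+np.radians(y);p=np.radians(p)
    z=np.cos(p)*np.array([np.cos(psi),np.sin(psi),0])-np.sin(p)*np.array([0,0,1])
    x=U-(U@z)*z;x/=np.linalg.norm(x);return np.c_[x,np.cross(z,x),z]
E
python3 - <<'E'
from h import *
M=np.array([.565,-.244,.167])
q0=r.get_joint_positions()
for dist in(.2,.24,.28,.32):
  for tilt in(0,15,25):
   for a in(0,90,180,270):
    look=np.cos(np.radians(tilt))*XD-np.sin(np.radians(tilt))*U
    dn=np.cos(np.radians(a))*-U+np.sin(np.radians(a))*L
    q=r.ik(*viewpose(M,look,dn,dist))
    if q is not None: print(dist,tilt,a,np.round(q,2),np.round(viewpose(M,look,dn,dist)[0],3))
A=np.array([.5443,-.0764,.1318])-.018*U
for s in(.05,.09,.11):
 for p in(10,20,30):
  for y in(-60,-45,-30):
   R=pushori(p,y);q=[r.ik(A+s*L+du*U-.011*U,Ro.from_matrix(R).as_rotvec()) for du in(-.03,0,.05,.1,.14)]
   print(s,p,y,[None if k is None else np.round(k,1).tolist() for k in (q[0],q[4])],sum(k is not None for k in q))
E
```

```text
0.2 0 180 [-0.5   0.   -0.56  0.57  0.16 -0.32] [ 0.577 -0.246  0.183]
0.2 0 270 [-0.86  0.08 -0.73  0.35  0.75  0.88] [ 0.561 -0.263  0.169]
0.2 15 90 [-0.2  -0.08 -0.76  0.36 -0.29 -1.63] [ 0.566 -0.224  0.169]
0.2 15 180 [-0.44  0.2  -0.25  0.93  0.06 -0.29] [ 0.581 -0.246  0.179]
0.2 15 270 [-0.76  0.15 -0.47  0.7   0.56  0.93] [ 0.561 -0.263  0.169]
0.2 25 0 [-0.58 -0.14 -0.88  0.21  0.27  2.79] [ 0.546 -0.241  0.163]
0.2 25 90 [-0.2   0.03 -0.56  0.62 -0.3  -1.63] [ 0.567 -0.224  0.169]
0.2 25 180 [-0.41  0.36 -0.03  1.16  0.01 -0.27] [ 0.583 -0.246  0.176]
0.2 25 270 [-0.7   0.24 -0.29  0.92  0.46  0.98] [ 0.562 -0.264  0.169]
0.24 0 180 [-0.52 -0.07 -0.56  0.64  0.17 -0.34] [ 0.549 -0.242  0.211]
0.24 0 270 [-0.9   0.01 -0.72  0.46  0.76  0.83] [ 0.533 -0.26   0.197]
0.24 15 90 [-0.21 -0.16 -0.73  0.45 -0.29 -1.63] [ 0.546 -0.221  0.204]
0.24 15 180 [-0.45  0.15 -0.23  1.    0.06 -0.3 ] [ 0.561 -0.243  0.214]
0.24 15 270 [-0.79  0.1  -0.45  0.8   0.57  0.9 ] [ 0.541 -0.261  0.204]
0.24 25 0 [-0.6  -0.21 -0.84  0.33  0.28  2.77] [ 0.532 -0.24   0.2  ]
0.24 25 90 [-0.2  -0.02 -
[... 2930 characters left out ...]
30 -30 [None, [0.5, 0.0, -0.9, 0.0, -0.9, -2.7]] 3
0.11 10 -60 [[0.8, 0.9, -0.2, 1.5, -1.1, -1.1], [0.6, 0.8, -0.1, 1.6, -1.3, -1.3]] 5
0.11 10 -45 [[0.8, 0.8, -0.6, 1.0, -1.3, -1.3], [0.6, 0.5, -0.6, 0.5, -1.4, -2.2]] 5
0.11 10 -30 [None, None] 0
0.11 20 -60 [[0.7, 0.7, -0.4, 1.2, -1.1, -1.4], [0.6, 0.6, -0.1, 1.3, -1.2, -1.7]] 5
0.11 20 -45 [[0.8, 0.5, -0.7, 0.7, -1.2, -1.7], [0.6, 0.4, -0.6, 0.5, -1.2, -2.2]] 5
0.11 20 -30 [None, [0.6, 0.2, -1.0, -0.3, -1.1, -2.7]] 2
0.11 30 -60 [[0.7, 0.6, -0.4, 1.1, -1.0, -1.7], [0.6, 0.5, -0.2, 1.2, -1.0, -1.9]] 5
0.11 30 -45 [[0.7, 0.4, -0.7, 0.6, -1.0, -1.9], [0.6, 0.3, -0.5, 0.6, -1.0, -2.3]] 5
0.11 30 -30 [None, [0.5, 0.1, -0.8, 0.1, -0.9, -2.6]] 4
```

Run:
```python
from h import *
M=np.array([.565,-.244,.167])+.075*U+.02*L
p,o=viewpose(M,XD,U,.32)
q=r.ik(p,o);print(p,q)
r.goto(p,o)
T=wcam();np.save('pics/w1T.npy',T);snap('wrist','w1');print(r.get_clock(),r.get_position())
```

```text
[ 0.54835914 -0.22132009  0.32071637] [-0.47796324 -0.13501736 -0.37050655  0.89432291  0.15135419 -0.30612294]
1.7917 [ 0.54852673 -0.22100286  0.32037747]
```

View pics/w1.png

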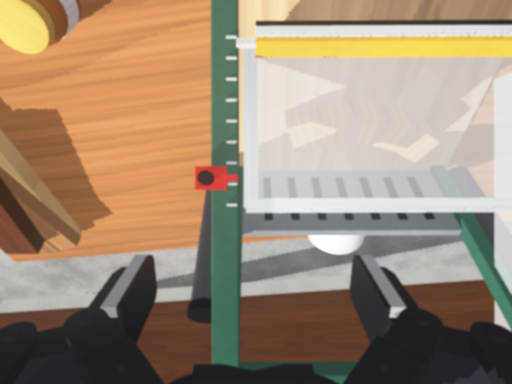

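The wrist view is square to the window: white pointer near (246,43), red tongue near (233,180), lip from about (256,22) to (512,57). I'll enlarge it.

Run:
```python
from h import *
a=cv2.imread('pics/w1.png')
c1=cv2.resize(a[15:65,190:290],None,fx=6,fy=6,interpolation=cv2.INTER_CUBIC);c2=cv2.resize(a[155:205,190:290],None,fx=6,fy=6,interpolation=cv2.INTER_CUBIC)
cv2.imwrite('pics/c4.png',np.vstack([c1,c2]))
d=np.load('pics/w1.npy');T=np.load('pics/w1T.npy')
for u,v in[(240,43),(246,43),(250,43),(300,47),(400,47),(235,180),(232,180),(220,180)]:print(u,v,d[v,u],wpt(T,d[v,u],u,v))
```

```text
240 43 0.31625167 [ 0.52014153 -0.22940238  0.12569369]
246 43 0.31639844 [ 0.52096797 -0.22388057  0.1255477 ]
250 43 0.31599712 [ 0.52132176 -0.22016495  0.12595611]
300 47 0.31096667 [ 0.52819446 -0.17486843  0.13366276]
400 47 0.31040236 [ 0.54052778 -0.08440661  0.1342743 ]
235 180 0.3180638 [ 0.61009468 -0.24673808  0.21450861]
232 180 0.31793317 [ 0.60962053 -0.24950007  0.21460235]
220 180 0.31704697 [ 0.60748477 -0.26045603  0.21524218]
```

View pics/c4.png

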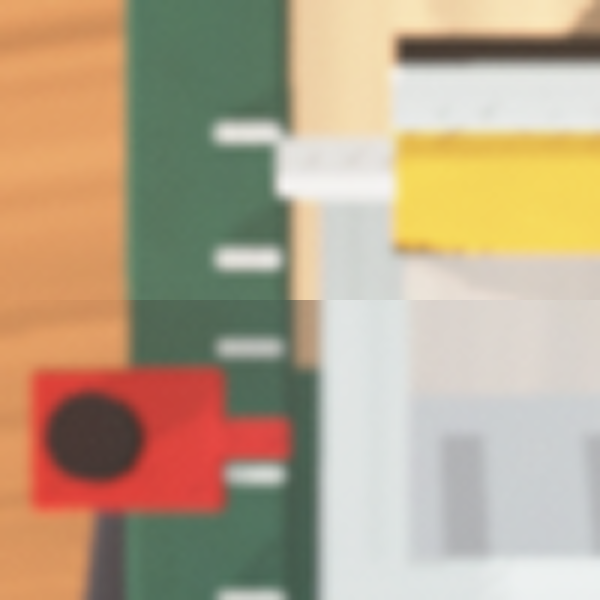

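Run:
```python
from h import *
d=np.load('pics/w1.npy');T=np.load('pics/w1T.npy')
a=[wpt(T,np.median(d[39:43,240:252]),237,40.5)];b=wpt(T,np.median(d[176:180,229:236]),237,177.9)
print(np.median(d[39:43,240:252]),np.median(d[176:180,229:236]),a,b,(b-a[0])@U,(b-a[0])@XD)
# lip underside edge row (pad) & left end
y=[wpt(T,.31,u,v) for u,v in[(256,38)]];print(y)
# lip: black underside top edge row 21.3, front edge
for u in(300,400,480):
  print([ (v,round(float(d[v,u]),4)) for v in range(18,60,3)])
```

```text
0.31638265 0.31734467 [array([ 0.51817678, -0.23195456,  0.12391411])] [ 0.60849355 -0.24459053  0.21364672] 0.1279361031642086 0.001035025171560415
[array([ 0.51650417, -0.21391658,  0.12881012])]
[(18, 0.4088), (21, 0.2963), (24, 0.2952), (27, 0.2971), (30, 0.2961), (33, 0.2964), (36, 0.2973), (39, 0.2964), (42, 0.2996), (45, 0.3047), (48, 0.3136), (51, 0.3196), (54, 0.3265), (57, 0.3355)]
[(18, 0.4111), (21, 0.2957), (24, 0.2972), (27, 0.297), (30, 0.296), (33, 0.2961), (36, 0.2962), (39, 0.2969), (42, 0.3003), (45, 0.3076), (48, 0.3132), (51, 0.3196), (54, 0.3271), (57, 0.335)]
[(18, 0.4105), (21, 0.2962), (24, 0.2971), (27, 0.2966), (30, 0.2944), (33, 0.2962), (36, 0.2965), (39, 0.2948), (42, 0.302), (45, 0.3072), (48, 0.3149), (51, 0.3208), (54, 0.3276), (57, 0.3357)]
```

Run:
```python
from h import *
T=np.load('pics/w1T.npy')
e=wpt(T,.2963,255.7,20.7);lu=e+.018*XD+.14*L
print('lip_under',lu, 'u coords: lip',lu@U,'ptr',np.array([.51818,-.23195,.12391])@U,'mark',np.array([.60849,-.24459,.21365])@U)
ang=Ro.from_matrix(T[:3,:3]); print(T[:3,2],XD,T[:3,1],U)
for s in(.06,.09):
 for dO in(0,.006):
  for p,y in((20,-45),(20,-50),(15,-50)):
   R=pushori(p,y);x,yy,z=R.T
   tcp=lu+s*L+dO*O-.0113*U
   # lowest/clearances of body box corners at 73mm & lip coords
   C=np.array([tcp-.073*z+a*.0425*x+b*.0425*yy for a in(-1,1) for b in(-1,1)])
   print(s,dO,p,y,'z.U',round(z@U,2),'zmin',C[:,2].min().round(3),'O',((C-lu)@O).round(3),'U',((C-lu)@U).round(3),'L',((C-lu)@L).round(3))
```

```text
lip_under [ 0.53242921 -0.07517281  0.11944042] u coords: lip 0.46467428494599633 ptr 0.47309152868782545 mark 0.6010285061718729
[ 0.70002921 -0.0968952  -0.70751002] [ 0.70039596 -0.09718797 -0.70710678] [ 0.70073354 -0.09768916  0.70670315] [ 0.70039596 -0.09718797  0.70710678]
0.06 0 20 -45 z.U 0.23 zmin 0.082 O [0.016 0.074 0.03  0.088] U [-0.069 -0.069  0.013  0.013] L [0.133 0.071 0.146 0.084]
0.06 0 20 -50 z.U 0.19 zmin 0.081 O [0.012 0.075 0.023 0.085] U [-0.067 -0.067  0.017  0.017] L [0.136 0.078 0.147 0.089]
0.06 0 15 -50 z.U 0.26 zmin 0.073 O [0.006 0.071 0.02  0.085] U [-0.071 -0.071  0.011  0.011] L [0.133 0.078 0.15  0.095]
0.06 0.006 20 -45 z.U 0.23 zmin 0.086 O [0.022 0.08  0.036 0.094] U [-0.069 -0.069  0.013  0.013] L [0.133 0.071 0.146 0.084]
0.06 0.006 20 -50 z.U 0.19 zmin 0.085 O [0.018 0.081 0.029 0.091] U [-0.067 -0.067  0.017  0.017] L [0.136 0.078 0.147 0.089]
0.06 0.006 15 -50 z.U 0.26 zmin 0.078 O [0.012 0.077 0.026 0.091] U [-0.071 -0.071  0.011  0.011] L [0.133 0.078 0.15  0.095]
0.09 0 20 -45 z.U 0.23 zmin 0.082 O [0.016 0.074 0.03  0.088] U [-0.069 -0.069  0.013  0.013] L [0.163 0.101 0.176 0.114]
0.09 0 20 -50 z.U 0.19 zmin 0.081 O [0.012 0.075 0.023 0.085] U [-0.067 -0.067  0.017  0.017] L [0.166 0.108 0.177 0.119]
0.09 0 15 -50 z.U 0.26 zmin 0.073 O [0.006 0.071 0.02  0.085] U [-0.071 -0.071  0.011  0.011] L [0.163 0.108 0.18  0.125]
0.09 0.006 20 -45 z.U 0.23 zmin 0.086 O [0.022 0.08  0.036 0.094] U [-0.069 -0.069  0.013  0.013] L [0.163 0.101 0.176 0.114]
0.09 0.006 20 -50 z.U 0.19 zmin 0.085 O [0.018 0.081 0.029 0.091] U [-0.067 -0.067  0.017  0.017] L [0.166 0.108 0.177 0.119]
0.09 0.006 15 -50 z.U 0.26 zmin 0.078 O [0.012 0.077 0.026 0.091] U [-0.071 -0.071  0.011  0.011] L [0.163 0.108 0.18  0.125]
```

```bash
cat >> h.py <<'E'
LU=np.array([.53243,-.07517,.11944])
RP=pushori(20,-45);ORP=Ro.from_matrix(RP).as_rotvec();ZP=RP[:,2]
C0=LU+.06*L+.004*O-.0113*U
E
python3 - <<'E'
from h import *
pre=C0-.035*U-.11*ZP
print(pre,C0)
r.move_gripper(0.0)
hi=pre+[0,0,.17]
print(r.ik(hi,ORP),r.ik(pre,ORP))
r.goto(hi+[0,0,0.03],ORP) if r.ik(hi+[0,0,.03],ORP) is not None else r.goto(hi,ORP)
r.move_linear(pre,rate=.2)
print(r.get_joint_positions(),r.get_ft_force(),r.get_clock(),r.get_finger_gap())
snap('side','side1');snap('scene','scene1')
E
python3 -c "
import cv2,numpy as np
a=cv2.imread('pics/side1.png');b=cv2.imread('pics/scene1.png')
cv2.imwrite('pics/c5.png',np.hstack([cv2.resize(a[60:300,130:396],(400,361)),cv2.resize(b[60:300,120:386],(400,361))]))"
```

```text
[0.44309545 0.07159233 0.1271516 ] [ 0.52996061 -0.01425246  0.11427812]
[ 0.98021453  0.28317657 -0.51267231  1.50627368 -1.09333512 -1.31956551] [ 0.98021453  0.54190369 -0.63481344  1.12540542 -1.09333512 -1.31956551]
[ 0.97969738  0.54073443 -0.63420076  1.12632614 -1.09357242 -1.31954209] [-0.77174613 -0.05717082 -0.0892082 ] 5.3833 8.668694245193983e-05
```

View pics/c5.png

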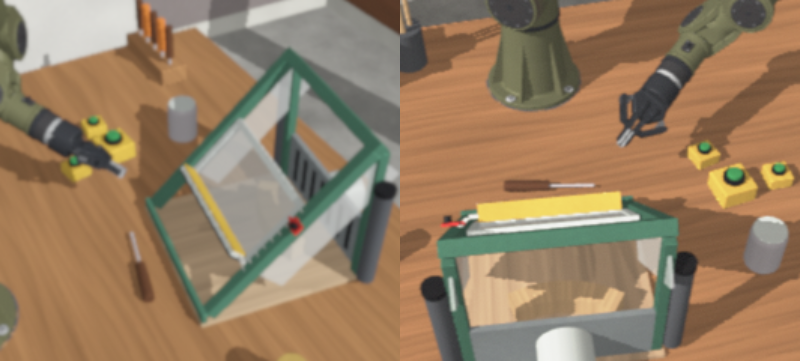

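The gripper is in front and to the left, pointing at the lip opening and clear of the boxes and the gouge. Next I go in beneath the lip and push in stages.

```bash
python3 - <<'E'
from h import *
r.move_linear(C0-.035*U,rate=.12)
print(r.get_ft_force(),r.get_clock())
f0=r.get_ft_force()
for du in(-.012,-.006,-.002,.002,.006,.02):
    r.move_linear(C0+du*U,rate=.05);f=r.get_ft_force()-f0;print(du,np.round(f,1),round(f@U,1),(r.get_position()-C0)@U)
snap('side','side2');snap('scene','scene2');print(r.get_clock())
E
python3 -c "
import cv2,numpy as np
a=cv2.imread('pics/side2.png');b=cv2.imread('pics/scene2.png')
cv2.imwrite('pics/c6.png',np.hstack([cv2.resize(a[90:290,170:370],(400,400)),cv2.resize(b[100:300,120:320],(400,400))]))"
```

```text
[-0.35491096 -0.03981468  0.43736406] 6.55
-0.012 [-0.  -0.5 -1.2] -0.8 -0.012086361398939132
-0.006 [ 0.   0.3 -0.6] -0.5 -0.006029383369924056
-0.002 [ 0.1 -0.8 -1.1] -0.6 -0.0018698888062738243
0.002 [0.5 0.5 0.1] 0.3 0.00226523805503807
0.006 [ 0.2  0.5 -0.2] -0.1 0.006285306041328811
0.02 [ 0.3 -0.1 -0.2] 0.1 0.020099412365781114
8.7083
```

View pics/c6.png

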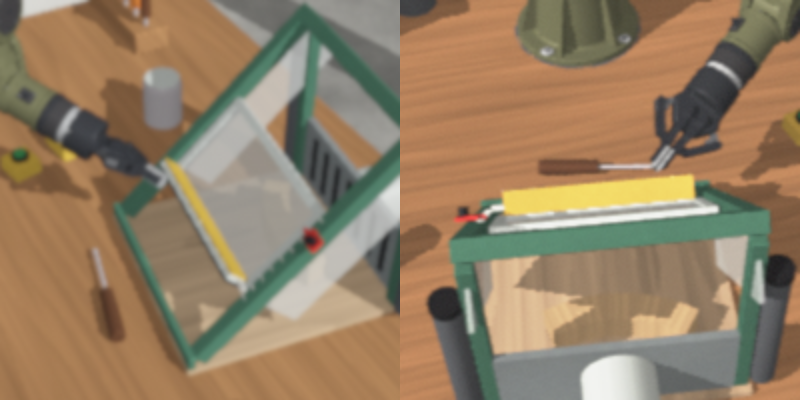

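Run:
```python
from h import *
p=r.get_position();R=Ro.from_rotvec(r.get_tool_rot()).as_matrix();print(p,C0+.02*U,R,RP)
for n in('side','scene'):
    i=r.camera_info(n)
    for nm,X in(('tcp',p),('lu',LU),('lu.06',LU+.06*L),('luL',LU+.14*L),('luedgeL',LU+.14*L+.018*O),('edgeR',LU-.14*L+.018*O)):
        c=i['R']@X+i['t'];k=i['camera_matrix']@c;print(n,nm,(k/k[2])[:2].round(1),round(c[2],3))
a=cv2.imread('pics/side2.png')
cv2.imwrite('pics/c7.png',cv2.resize(a[140:250,220:330],None,fx=5.4,fy=5.4,interpolation=cv2.INTER_CUBIC))
```

```text
[ 0.5437465  -0.0163398   0.12828099] [ 0.54396853 -0.01619622  0.12842026] [[ 0.58695769 -0.5782784   0.56663459]
 [ 0.07577055 -0.65757156 -0.74957219]
 [ 0.8060642   0.48290138 -0.34215021]] [[ 0.58660864 -0.57844096  0.56683009]
 [ 0.07568907 -0.65768176 -0.74948373]
 [ 0.80632591  0.48255648 -0.34202014]]
side tcp [262.1 187. ] 1.454
side lu [267.9 201.2] 1.417
side lu.06 [261.2 189.3] 1.459
side luL [252.7 174.4] 1.515
side luedgeL [249.1 172.4] 1.503
side edgeR [281.4 230.1] 1.308
scene tcp [239.4 193.5] 1.453
scene lu [219.3 196.4] 1.456
scene lu.06 [239.3 194.7] 1.461
scene luL [265.8 192.4] 1.469
scene luedgeL [265.3 186.4] 1.468
scene edgeR [171.3 194.5] 1.441
```

View pics/c7.png

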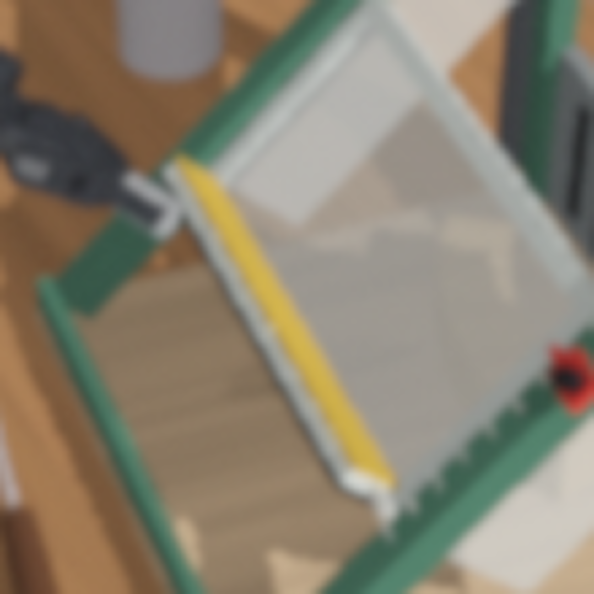

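Run:
```python
from h import *
a=cv2.imread('pics/scene2.png');b=cv2.imread('pics/scene0.png')
f=lambda a:cv2.resize(a[165:215,145:290],None,fx=5.5,fy=5.5,interpolation=cv2.INTER_CUBIC)
cv2.imwrite('pics/c8.png',np.vstack([f(b),f(a)]))
T=wcam();np.save('pics/w2T.npy',T);snap('wrist','w2');print(r.get_ft_force())
```

```text
[-0.15729475 -0.27235947  0.28064029]
```

View pics/c8.png

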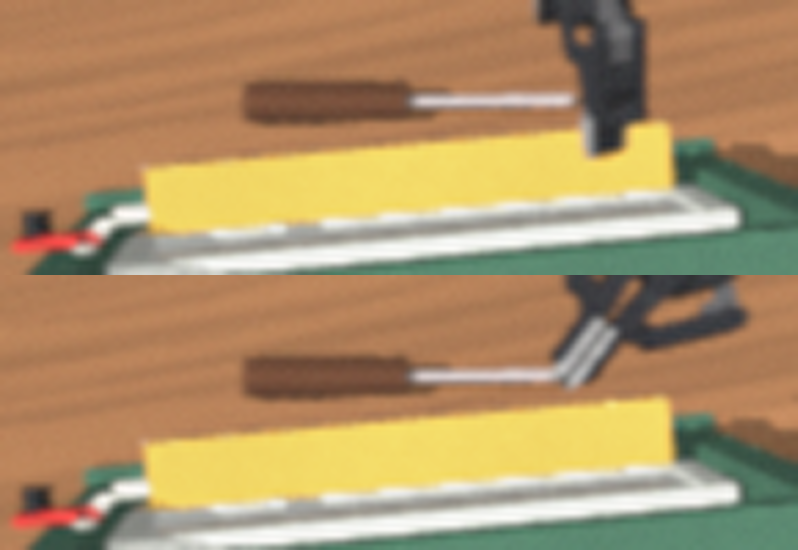

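View pics/w2.png

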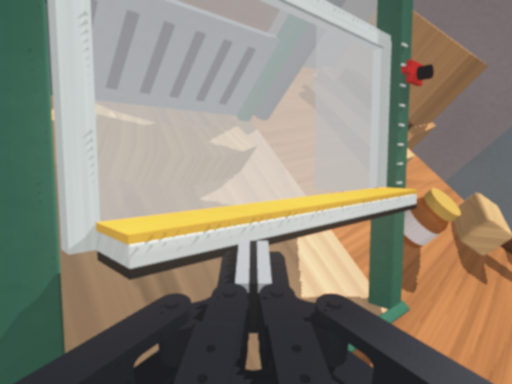

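Run:
```python
from h import *
d=np.load('pics/scene2.npy')
for u,v in[(248,184),(249,184),(250,182),(252,180),(254,176)]:
    X=world('scene',d,u,v);print(u,v,X,'tool',RP.T@(X-r.get_position()))
d=np.load('pics/w2.npy');T=np.load('pics/w2T.npy')
for u,v in[(243,246),(264,246),(243,270),(262,270),(262,285)]:
    X=wpt(T,d[v,u],u,v);print(u,v,d[v,u],X,'tool',RP.T@(X-r.get_position()))
d=np.load('pics/scene0.npy')
for u,v in[(252,190),(254,192),(254,186)]:print(world('scene',d,u,v))
```

```text
248 184 [0.52404198 0.01527997 0.14069811] tool [ 0.00087894 -0.00334773 -0.03908775]
249 184 [0.52951127 0.01683584 0.14609484] tool [ 0.00855655 -0.00493043 -0.03899948]
250 182 [0.52662009 0.02063402 0.15080771] tool [ 0.01094815 -0.00348182 -0.04509686]
252 180 [0.52117816 0.02826919 0.15180289] tool [ 0.00913621 -0.00487526 -0.05424432]
254 176 [0.51520567 0.03591864 0.1610201 ] tool [ 0.01364375 -0.00200361 -0.06651531]
243 246 0.14792128 [0.52529561 0.02373233 0.15172183] tool [ 0.01114278 -0.00431227 -0.04848239]
264 246 0.14900647 [0.52024475 0.01692432 0.15541225] tool [ 0.0106403   0.00486769 -0.04750508]
243 270 0.1291523 [0.51393734 0.03815504 0.15892325] tool [ 0.01137825 -0.00375265 -0.06819322]
262 270 0.12995473 [0.50989673 0.03282941 0.16183596] tool [ 0.0109535   0.00349273 -0.0674883 ]
262 285 0.122347675 [0.50467918 0.0391473  0.16378399] tool [ 0.00994178  0.00329564 -0.07584718]
[ 0.64894399 -0.00849006  0.25666417]
[ 0.65476904 -0.00456699  0.25396768]
[ 0.67329006 -0.01060854  0.29914811]
```

Run:
```python
from h import *
d=np.load('pics/scene2.npy');a=cv2.imread('pics/scene2.png')
for v in range(181,192):
    print(v,[(u,round(float(world('scene',d,u,v)[2]),3)) for u in(243,244,245,246,247,248,249,250)])
print(r.get_position(), r.get_joint_positions())
```

```text
181 [(243, -0.001), (244, 0.0), (245, -0.001), (246, 0.141), (247, 0.153), (248, 0.155), (249, 0.154), (250, 0.153)]
182 [(243, 0.016), (244, 0.01), (245, 0.021), (246, 0.148), (247, 0.152), (248, 0.153), (249, 0.153), (250, 0.151)]
183 [(243, 0.016), (244, 0.011), (245, 0.015), (246, 0.145), (247, 0.148), (248, 0.148), (249, 0.145), (250, 0.153)]
184 [(243, -0.0), (244, -0.0), (245, 0.001), (246, 0.004), (247, 0.138), (248, 0.141), (249, 0.146), (250, 0.15)]
185 [(243, 0.001), (244, -0.0), (245, -0.001), (246, -0.003), (247, -0.001), (248, 0.138), (249, 0.142), (250, 0.001)]
186 [(243, -0.0), (244, 0.002), (245, 0.002), (246, -0.002), (247, -0.003), (248, -0.004), (249, 0.002), (250, -0.004)]
187 [(243, -0.003), (244, 0.004), (245, 0.001), (246, 0.001), (247, -0.004), (248, -0.001), (249, -0.002), (250, 0.001)]
188 [(243, -0.001), (244, -0.004), (245, -0.005), (246, 0.001), (247, 0.0), (248, 0.001), (249, 0.135), (250, 0.13)]
189 [(243, 0.143), (244, 0.146), (245, 0.14), (246, 0.143), (247, 0.146), (248, 0.142), (249, 0.14), (250, 0.144)]
190 [(243, 0.14), (244, 0.143), (245, 0.139), (246, 0.139), (247, 0.135), (248, 0.14), (249, 0.138), (250, 0.145)]
191 [(243, 0.141), (244, 0.138), (245, 0.14), (246, 0.143), (247, 0.134), (248, 0.136), (249, 0.135), (250, 0.137)]
[ 0.54374604 -0.01628392  0.12823607] [ 0.66219828  0.38069333 -0.80607305  0.4246657  -1.221328   -2.06738027]
```

Run:
```python
from h import *
p=r.get_position()
Q=[]
for n in('scene','side'):
    d=np.load(f'pics/{n}2.npy');i=r.camera_info(n)
    v,u=np.mgrid[0:384,0:512];k=d>0
    c=np.linalg.inv(i['camera_matrix'])@np.stack([u[k],v[k],np.ones(k.sum())])*d[k]
    X=(i['R'].T@(c-i['t'][:,None])).T
    Q.append((X-p)@RP)
Q=np.vstack(Q);Q=Q[(abs(Q[:,0])<.07)&(abs(Q[:,1])<.08)&(Q[:,2]<.0)&(Q[:,2]>-.25)]
for z in np.arange(-.25,0,.01):
    q=Q[(Q[:,2]>=z)&(Q[:,2]<z+.01)]
    if len(q)>2:print(round(z,3),len(q),np.percentile(q[:,0],[3,97]).round(3),np.percentile(q[:,1],[3,97]).round(3))
for s in(.06,.08):
  for dO in (0,.004,.008):
    for p_,y in((20,-45),(25,-45),(20,-40),(30,-45)):
      R=pushori(p_,y);o=Ro.from_matrix(R).as_rotvec();c=LU+s*L+dO*O-.0113*U+.038*R[:,2]
      print(s,dO,p_,y,[r.ik(c+du*U-b*R[:,2],o) is not None for du,b in((-.035,.11),(-.035,0),(0,0),(.05,0),(.1,0),(.14,0))],round(R[:,2]@U,2))
```

```text
-0.25 159 [-0.022  0.039] [-0.033  0.037]
-0.24 139 [-0.025  0.039] [-0.03   0.037]
-0.23 166 [-0.024  0.038] [-0.03   0.037]
-0.22 99 [-0.018  0.036] [-0.023  0.033]
-0.21 141 [-0.024  0.039] [-0.031  0.037]
-0.2 156 [-0.023  0.039] [-0.031  0.038]
-0.19 145 [-0.025  0.039] [-0.03   0.038]
-0.18 143 [-0.023  0.039] [-0.029  0.038]
-0.17 224 [-0.023  0.038] [-0.033  0.038]
-0.16 111 [-0.003  0.016] [-0.034  0.039]
-0.15 116 [-0.006  0.021] [-0.039  0.043]
-0.14 154 [-0.003  0.022] [-0.05   0.055]
-0.13 179 [-0.007  0.019] [-0.056  0.061]
-0.12 163 [-0.009  0.02 ] [-0.054  0.057]
-0.11 133 [-0.012  0.02 ] [-0.046  0.05 ]
-0.1 115 [-0.008  0.016] [-0.04   0.041]
-0.09 121 [-0.009  0.017] [-0.031  0.032]
-0.08 65 [-0.008  0.015] [-0.015  0.016]
-0.07 61 [-0.017  0.016] [-0.056  0.015]
-0.06 88 [-0.004  0.024] [-0.054  0.014]
-0.05 120 [-0.006  0.047] [-0.078  0.012]
-0.04 136 [-0.     0.049] [-0.079  0.004]
-0.03 154 [0.004 0.066] [-0.078 -0.004]
-0.02 156 [0.001 0.065] [-0.072  0.007]
-0.01 162 [-0.001  0.063] [-0.061  0.015]
0.06 0 20 -45 [True, True, True, True, True, True] 0.23
0.06
[... 650 characters left out ...]
8 0 20 -45 [True, True, True, True, True, True] 0.23
0.08 0 25 -45 [True, True, True, True, True, True] 0.15
0.08 0 20 -40 [True, True, True, True, True, True] 0.27
0.08 0 30 -45 [True, True, True, True, True, True] 0.08
0.08 0.004 20 -45 [True, True, True, True, True, True] 0.23
0.08 0.004 25 -45 [True, True, True, True, True, True] 0.15
0.08 0.004 20 -40 [True, True, True, True, True, True] 0.27
0.08 0.004 30 -45 [True, True, True, True, True, True] 0.08
0.08 0.008 20 -45 [True, True, True, True, True, True] 0.23
0.08 0.008 25 -45 [True, True, True, True, True, True] 0.15
0.08 0.008 20 -40 [True, True, True, True, True, True] 0.27
0.08 0.008 30 -45 [True, True, True, True, True, True] 0.08
```

The depth images show the bench between the fingertips and the lip. The real tips therefore end about 38 mm short of the reported TCP, so I'll offset my targets by that.

```bash
cat >> h.py <<'E'
C1=LU+.065*L+.006*O-.0113*U+.038*ZP
E
python3 - <<'E'
from h import *
r.move_linear(C0-.03*U,rate=.12)
r.move_linear(C1-.03*U,rate=.06)
f0=r.get_ft_force();print(f0,r.get_clock())
for du in(-.012,-.006,-.002,.002,.006,.012):
    r.move_linear(C1+du*U,rate=.05);f=r.get_ft_force()-f0;print(du,np.round(f,1),round(f@U,1),(r.get_position()-C1)@U)
    if f@U< -20:break
T=wcam();snap('side','side3');snap('scene','scene3');snap('wrist','w3');np.save('pics/w3T.npy',T);print(r.get_clock())
E
python3 -c "
import cv2,numpy as np
a=cv2.imread('pics/side3.png');b=cv2.imread('pics/scene3.png')
cv2.imwrite('pics/c9.png',np.hstack([cv2.resize(a[130:250,220:340],(400,400)),cv2.resize(b[130:250,150:270],(400,400))]))"
```

```text
[ 0.18055572  0.56247663 -0.04707691] 10.0333
-0.012 [-0.3 -1.1  0.4] 0.2 -0.011928831028549091
-0.006 [ 0.2 -0.6 -0.4] -0.1 -0.00591416067629287
-0.002 [-0.9 -0.1  0.9] 0.0 -0.0018276250700515423
0.002 [-0.5 -1.  -1.1] -1.1 0.0019369571738281444
0.006 [-1.1 -2.1 -1.3] -1.5 0.006063013600689895
0.012 [-0.8 -0.4 -1.1] -1.3 0.012461171763220789
11.975
```

View pics/c9.png

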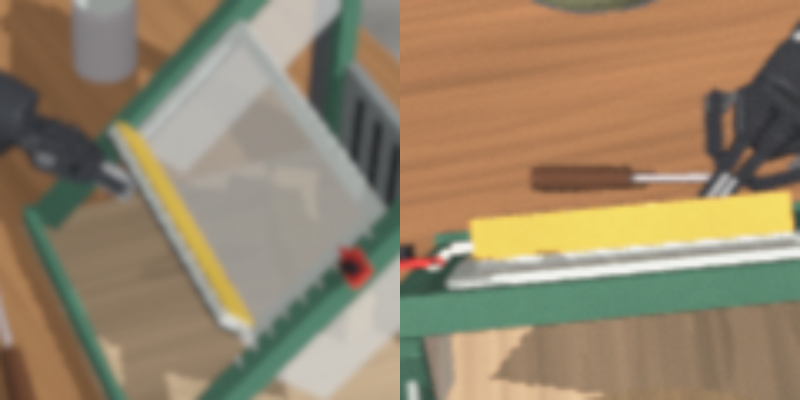

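View pics/w3.png

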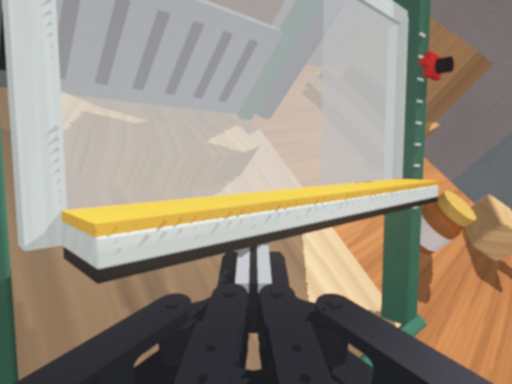

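```bash
cat >> h.py <<'E'
def liptop(tag,n='scene',box=(165,150,275,225)):
    a=cv2.imread(f'pics/{tag}.png');d=np.load(f'pics/{tag}.npy');h=cv2.cvtColor(a,cv2.COLOR_BGR2HSV)
    m=(h[...,0]>=20)&(h[...,0]<=32)&(h[...,1]>130)&(h[...,2]>120)&(d>0)
    m=cv2.erode(m.astype(np.uint8),np.ones((3,3)))>0
    w=np.zeros_like(m);w[box[1]:box[3],box[0]:box[2]]=1;m&=w
    v,u=np.nonzero(m);i=r.camera_info(n)
    c=np.linalg.inv(i['camera_matrix'])@np.stack([u,v,np.ones(len(u))])*d[m]
    X=(i['R'].T@(c-i['t'][:,None])).T
    return np.median(X@U),len(X)
E
python3 - <<'E'
from h import *
for t in('scene0','scene1','scene2','scene3'):print(t,liptop(t))
for t in('side0','side1','side2','side3'):print(t,liptop(t,'side',(240,150,345,240)))
print(r.get_ft_force())
E
```

```text
scene0 (np.float64(0.48173812998007015), 796)
scene1 (np.float64(0.4821098634021228), 837)
scene2 (np.float64(0.4820743844683772), 845)
scene3 (np.float64(0.4938221936624362), 813)
side0 (np.float64(0.4837831695226472), 68)
side1 (np.float64(0.4837944663019134), 65)
side2 (np.float64(0.48342771360654324), 61)
side3 (np.float64(0.4954049389285175), 56)
[-1.12964485 -0.45136508 -0.19356564]
```

The lip moved with the fingers: 11.7 mm up for 12.4 mm of finger travel. I'll keep pushing along the slope.

Run:
```python
from h import *
for du in(.05,.09,.118):
    r.move_linear(C1+du*U,rate=.06);print(du,np.round(r.get_ft_force(),1),(r.get_position()-C1)@U)
r.dwell(.15)
snap('side','side4');snap('scene','scene4');T=wcam();snap('wrist','w4');np.save('pics/w4T.npy',T);print(r.get_clock(),liptop('scene4'),liptop('side4','side',(240,110,360,240)))
a=cv2.imread('pics/side4.png');b=cv2.imread('pics/w4.png')
cv2.imwrite('pics/c10.png',np.hstack([cv2.resize(a[110:230,250:370],(400,400),interpolation=cv2.INTER_CUBIC),cv2.resize(b[:192,320:],(400,400),interpolation=cv2.INTER_CUBIC)]))
```

```text
0.05 [ 0.2 -0.1 -0.2] 0.05046883012890121
0.09 [-0.4 -0.1 -0.7] 0.09036621054826045
0.118 [ 0.5 -0.5  0.1] 0.11853816102642753
14.4917 (np.float64(0.5998787054442769), 1010) (np.float64(0.6012753167947543), 4)
```

View pics/c10.png

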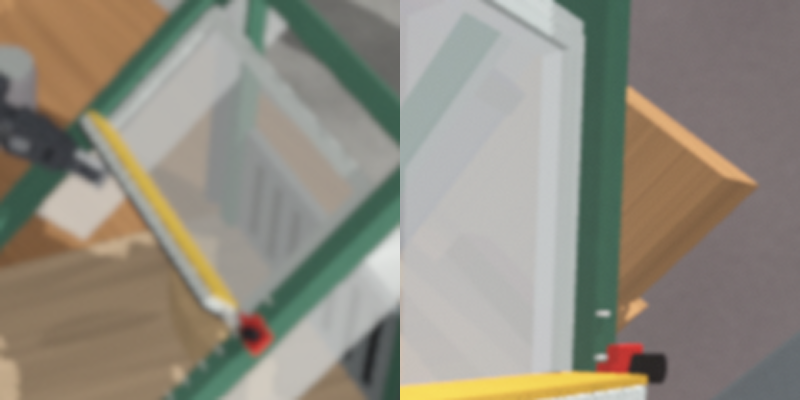

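View pics/w4.png

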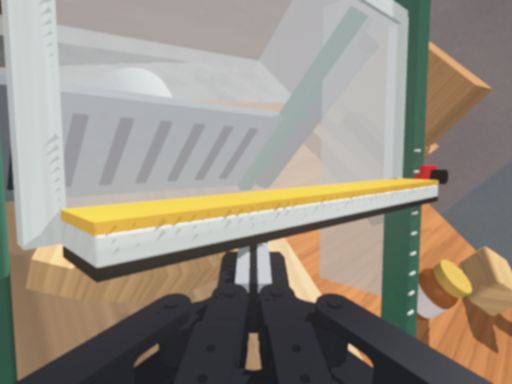

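Run:
```python
from h import *
r.move_linear(C1+.1275*U,rate=.04);r.dwell(.15)
p=r.get_position();print((p-C1)@U);snap('scene','scene5');print(liptop('scene5'))
r.move_linear(p-.03*U,rate=.12)
r.move_linear(p-.03*U-.13*ZP,rate=.25)
hi=r.get_position()+[-.03,0,.16]
r.move_linear(hi,rate=.3)
snap('scene','scene6');print(liptop('scene6'))
M=np.array([.6085,-.2446,.2136])+.06*U+.02*L
for dist in(.24,.28,.32):
    q=r.ik(*viewpose(M,XD,U,dist));print(dist,q,viewpose(M,XD,U,dist)[0])
print(r.get_clock())
```

```text
0.12758587784010192
(np.float64(0.608673519211753), 994)
(np.float64(0.6088220767629489), 1041)
0.24 [-0.41001814  0.02881074 -0.26379682  0.83009764  0.12097767 -0.24382172] [ 0.63719936 -0.22833804  0.29996639]
0.28 [-0.42555613 -0.02782996 -0.25672967  0.89555652  0.12769729 -0.2579406 ] [ 0.60918352 -0.22445052  0.32825066]
0.32 [-0.44291738 -0.08072698 -0.24273583  0.96451873  0.13517551 -0.27374506] [ 0.58116768 -0.220563    0.35653493]
17.0917
```

Run:
```python
from h import *
M=np.array([.6085,-.2446,.2136])+.06*U+.02*L
p,o=viewpose(M,XD,U,.26)
mid=viewpose(M,XD,U,.34)
if r.ik(*mid) is not None: r.goto(*mid)
r.goto(p,o);r.dwell(.1)
T=wcam();np.save('pics/w5T.npy',T);snap('wrist','w5');print(r.get_clock())
a=cv2.imread('pics/w5.png')
y=slice(70,170)
cv2.imwrite('pics/c11.png',cv2.resize(a[75:165,170:290],None,fx=6.6,fy=6.6,interpolation=cv2.INTER_CUBIC))
```

```text
19.1417
```

View pics/c11.png

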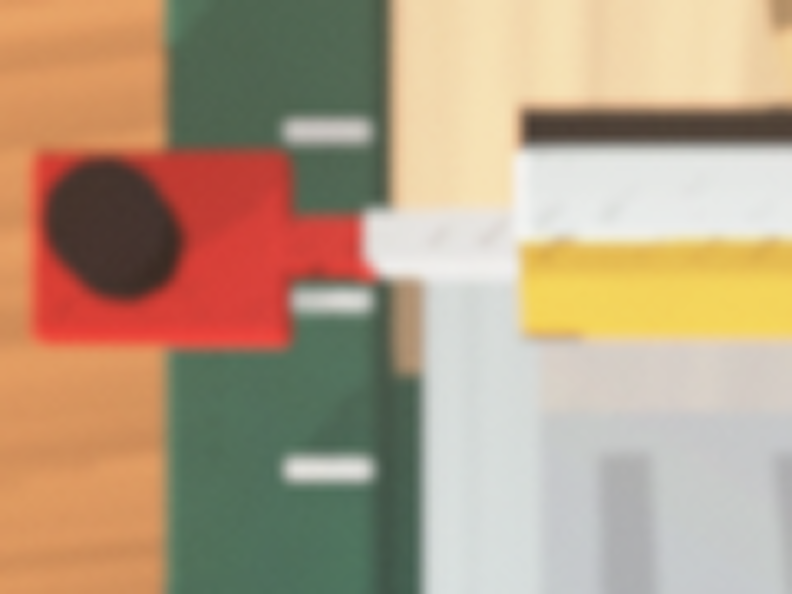

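View pics/w5.png

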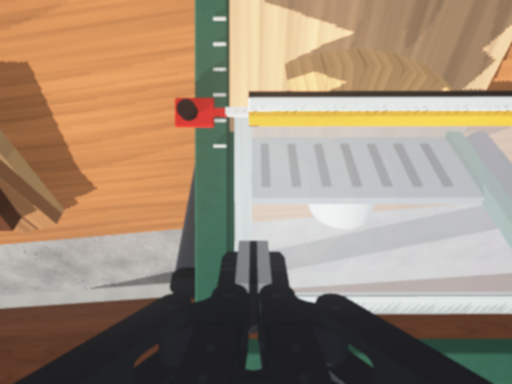

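The pointer's front face begins at crop row 208 and the tongue at 213. The two are level to about 0.6 mm. Next is the button, so I'll look from above.

Run:
```python
from h import *
B=np.array([.495,.338,.065])
r.move_linear(r.get_position()-.06*XD,rate=.3)
Rd=Ro.from_rotvec([-2.22060826,-2.22072954,0]).as_matrix()
best=None
for a in(0,90,180,270):
    an=np.radians(a);p,o=viewpose(B+.04*np.array([np.cos(an),np.sin(an),0]),np.array([0,0,-1.]),np.array([np.cos(an),np.sin(an),0]),.27)
    q=r.ik(p,o);print(a,p,q)
    if q is not None:
        c=np.abs(q-r.get_joint_positions()).max()
        if best is None or c<best[0]:best=(c,p,o)
r.goto(best[1],best[2]);r.dwell(.1)
T=wcam();np.save('pics/w6T.npy',T);snap('wrist','w6');print(r.get_clock())
```

```text
0 [0.5550974  0.33800065 0.13756816] [0.46664001 0.7252131  0.42459758 1.55794662 0.14155917 0.44616695]
90 [0.49499935 0.3980974  0.13756816] [ 0.80463995  0.62718115  0.25824155  1.43585255 -0.22006162 -0.74011786]
180 [0.4349026  0.33799935 0.13756816] [ 0.81451105  0.05445381 -0.54578675  0.74678058 -0.23045273 -2.35301807]
270 [0.49500065 0.2779026  0.13756816] [ 0.3157041   0.18513972 -0.38878991  0.89479345  0.30363575  1.90220061]
21.775
```

View pics/w6.png

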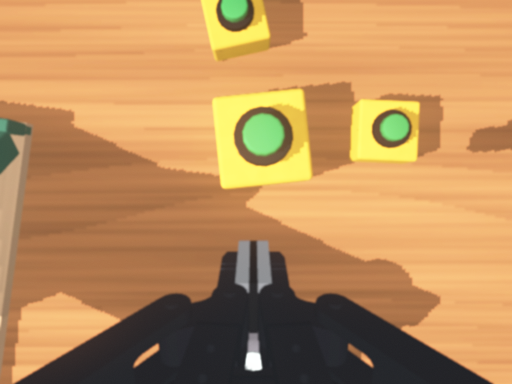

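The largest box is centred near (262,138), with its button at about (264,135).

Run:
```python
from h import *
T=np.load('pics/w6T.npy');d=np.load('pics/w6.npy')
z=np.median(d[128:142,257:271]);X=wpt(T,z,264,134.5);print('btn',X,'rim',wpt(T,d[135,236],236,135),'box',wpt(T,np.median(d[172:180,230:250]),240,176))
R=T[:3,:3]@TC[:3,:3].T
o=Ro.from_matrix(R).as_rotvec();tz=R[:,2];print(tz)
P=X.copy();P[2]=X[2]-.038   # TCP so that tip touches top
r.goto(P+[0,0,.05],o)
r.move_linear(P+[0,0,.01],rate=.12)
f0=r.get_ft_force()
for h in(.006,.003,.001,-.001,-.003,-.005,-.006,-.007,-.008,-.009,-.010,-.011,-.012):
    r.move_linear(P+[0,0,h],rate=.03);f=r.get_ft_force()-f0;print(h,np.round(f,1),round(r.get_position()[2]-P[2],4))
    if f[2]>14:break
print(r.get_clock());np.save('pics/P.npy',P)
```

```text
btn [0.49213002 0.34592927 0.0669137 ] rim [0.49089714 0.32326855 0.0569657 ] box [0.52409195 0.32604198 0.04491097]
[-3.12965456e-01  7.29407781e-04 -9.49764229e-01]
0.006 [ 0.6  0.3 -2. ] 0.0064
0.003 [ 0.4  0.3 -1.3] 0.0029
0.001 [0.6 0.5 0.7] 0.0012
-0.001 [0.8 0.7 2.6] -0.0009
-0.003 [0.8 0.6 3.8] -0.0029
-0.005 [ 0.1 -1.7  8.8] -0.0039
-0.006 [-0.5 -1.7 14.4] -0.0041
24.4833
```

The tool was tilted 18°, so the tip pressed off-centre and may have bottomed on the rim. I'll back off and press again upright on the centre.

Run:
```python
from h import *
X=np.array([.49213,.34593,.06691])
P=np.load('pics/P.npy')
r.move_linear(r.get_position()+[0,0,.05],rate=.15)
R=Ro.from_rotvec(r.get_tool_rot()).as_matrix()
x=R[:,0].copy();x[2]=0;x/=np.linalg.norm(x);z=np.array([0,0,-1.]);o=Ro.from_matrix(np.c_[x,np.cross(z,x),z]).as_rotvec()
P=X-[0,0,.038]
print(r.ik(P,o))
r.goto(P+[0,0,.03],o);r.move_linear(P+[0,0,.008],rate=.1)
f0=r.get_ft_force()
for h in(.003,.001,-.001,-.003,-.005,-.006,-.007,-.008,-.009,-.010,-.011,-.012):
    r.move_linear(P+[0,0,h],rate=.03);f=r.get_ft_force()-f0;print(h,np.round(f,1),round(r.get_position()[2]-P[2],4))
    if f[2]>15:break
r.dwell(.2);print(r.get_ft_force()-f0,r.get_clock());snap('scene','scene7');snap('side','side7')
r.move_linear(P+[0,0,.07],rate=.12)
snap('scene','scene8');snap('side','side8');print(r.get_clock(),liptop('scene8'))
a=cv2.imread('pics/side7.png')[120:180,170:250];b=cv2.imread('pics/side8.png')[120:180,170:250];c=cv2.imread('pics/side0.png')[120:180,170:250]
cv2.imwrite('pics/c12.png',np.hstack([cv2.resize(k,None,fx=3.3,fy=3.3,interpolation=cv2.INTER_CUBIC) for k in(c,a,b)]))
```

```text
[ 0.6126857   0.4272077  -0.27523456  0.86835407  0.          0.61462083]
0.003 [-0.1 -0.5  0.1] 0.003
0.001 [-1.  -0.3  0.3] 0.0011
-0.001 [-0.9 -0.1  1.2] -0.0008
-0.003 [-0.6  0.2  2. ] -0.0028
-0.005 [-0.1 -0.2  3.6] -0.0048
-0.006 [-0.   0.4  4.2] -0.0058
-0.007 [-0.6 -0.5  7.2] -0.0065
-0.008 [-2.3 -1.3 14.3] -0.0066
-0.009 [-4.9 -3.  20.8] -0.0067
[-4.90095696 -2.28118779 20.52210013] 28.3417
29.35 (np.float64(0.6088358435063629), 987)
```

View pics/c12.png

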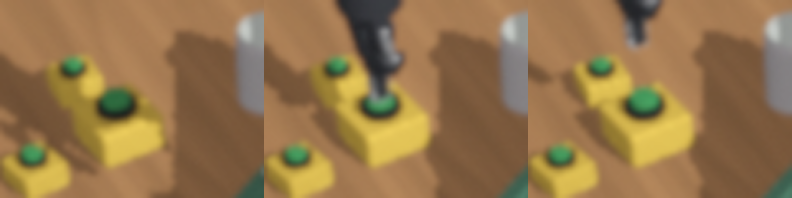

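View pics/side8.png

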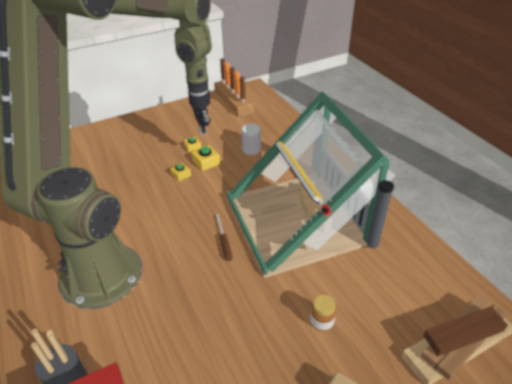

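View pics/scene8.png

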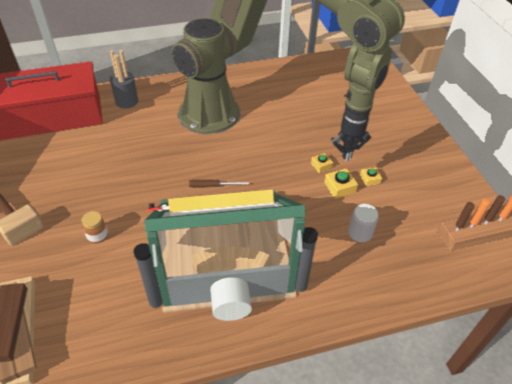

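The press followed a clear spring over 6 to 6.5 mm, then met a hard stop at 20 N. The button is back out, the window is still at 0.6088 m along the slope, and the gouge, tin, jar and blank look untouched. I'm handing in.

Run:
```python
from h import *
print(r.job_done(),r.get_clock())
```

```text
the job is handed in; nothing more can be done
the job is handed in; nothing more can be done
```

I pushed the window up from beneath its lip with the closed fingertips, about 127 mm, until the pointer was level with the red marker. Then I pressed the largest green button fully in and let it come back out. The job was handed in at about 29.4 s of the 48 s allowed.

**Window:** The square-on wrist picture after the push shows the pointer level with the marker's tongue, about 0.6 mm low. The camera readings of the window's height stayed the same to the end (0.6088 m along the slope after I let go and again after the button press).

**Button:** The final press felt like a spring for 6 to 6.5 mm, then a hard stop at about 20 N. The last pictures show the button back out.

**Other things:** The last scene and side pictures show the marker, tin, jar, gouge and wooden blank where they were. I compared these by eye and did not measure them.

**What disagreed or went wrong:**
- The real fingertips end about 38 mm short of the reported TCP. My first push touched nothing because of this, so I corrected my targets from the depth images.
- My first button press was tilted and off-centre, and I couldn't be sure it went fully in, so I pressed again upright. The button was therefore pressed twice.

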